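# Put the drinks pot's stirring crank in gear

### The job

The stirring crank on the lid of the canteen's drinks pot is standing raised, out of gear. Turn the crank until the three lugs of its hub line up with the three gaps in the toothed ring on the lid, then push the hub straight down until it is fully home, and leave it there. Leave the mugs, the sugar jar and the spoon where they are.

Things in the scene. Friction and masses are not known exactly. Their poses are not given: they have to be found in the camera images.
- pot: Round metal drinks pot, fixed, 240 mm in diameter; flat lid 248 mm in diameter, its top 158 mm above the table. Loop handles reach 153 mm from the axis at +y and -y, 110 to 120 mm high; small tap at +x, reaching 153 mm from the axis. Origin: centre of its underside, on the crank's vertical axis; z up.
- ring_top (a point): Centre of the white plastic toothed ring on the lid, on the axis at the height of the ring's top, 172 mm above the table. Ring: inner radius 38 mm, outer radius 66 to 71 mm, 14 mm high, broken by three straight radial gaps, each 30 mm wide, in the directions 0, 120 and 240 degrees from the pot's x axis (about z).
- gap_mark (a point): Point on the lid in the middle of the mouth of the gap that lies in the direction of the pot's x axis, 70 mm from the axis, 158 mm above the table.
- crank (a joint): Angle in rad of the crank about the vertical axis, anticlockwise from above, from the pot's x axis to the crank arm. Raised, it turns either way with a friction of about 0.12 N m (1.3 N at the knob) and stays where left. Lugs and gaps line up at 0, at plus or minus 2.094, 4.189 and so on, with about 0.07 rad of play either way. It starts out of line, between 0.35 and 1.74.
- lug_end (a point): Outer end, at mid-height, of the hub's lug that lies straight below the crank arm. The dark steel hub has three such radial lugs 120 degrees apart, each 20 mm wide, 14 mm high, reaching 76 mm from the axis; their undersides are 176 mm above the table when raised.
- plunge (a joint): How far in m the hub with its crank has been pushed down: 0 raised (lugs' undersides 4 mm above the ring's top), 0.016 fully home on its stop (lugs 12 mm deep in the gaps). A stiff sleeve: it needs a push of about 5 to 8 N, has no spring, and stays where it is left. With the lugs out of line it stops on the ring's top at 0.004.
- boss_top (a point): Centre of the flat round top of the dark steel hub (boss), 56 mm in diameter, on the axis; 222 mm above the table when raised, 206 mm when home. The place to push down.
- knob_top (a point): Centre of the top of the upright black knob at the end of the crank arm: 24 mm in diameter, 42 mm tall, 95 mm from the axis, top 258 mm above the table when raised. The arm below it is 14 mm wide and 10 mm thick, its upper side 216 mm above the table when raised.
- mug_a: Brown glass mug, 76 mm across, 90 mm high; origin at the centre of its underside. To be left alone.
- mug_b: Brown glass mug, 76 mm across, 90 mm high; origin at the centre of its underside. To be left alone.
- sugar: Sugar jar, 80 mm across, 120 mm high; origin at the centre of its underside. To be left alone.
- spoon: Serving spoon, 200 mm long, lying on the table. To be left alone.

How it is judged (in metres and radians):
At the end, for the whole second after the job is handed in: The hub is pushed down at least 14.5 mm of its 16 mm, with its lugs in the gaps of the ring (within 0.13 rad of a meshing angle), and the crank is at rest (value of joint plunge above 0.0145 m and (value of joint crank between -6.4132 and -6.1532 rad or value of joint crank between -4.3188 and -4.0588 rad or value of joint crank between -2.2244 and -1.9644 rad or value of joint crank between -0.13 and 0.13 rad or value of joint crank between 1.9644 and 2.2244 rad or value of joint crank between 4.0588 and 4.3188 rad or value of joint crank between 6.1532 and 6.4132 rad or value of joint crank between 8.2476 and 8.5076 rad) and velocity of joint crank between -0.1 and 0.1 rad/s and velocity of joint plunge between -0.005 and 0.005 m/s); the robot touches nothing.
It fails at once if the first mug is shifted by more than 30 mm (distance of mug_a from where it was at the start of the episode above 0.03 m).
It fails at once if the second mug is shifted by more than 30 mm (distance of mug_b from where it was at the start of the episode above 0.03 m).
It fails at once if the sugar jar is shifted by more than 30 mm (distance of sugar from where it was at the start of the episode above 0.03 m).
It fails at once if the spoon is shifted by more than 30 mm (distance of spoon from where it was at the start of the episode above 0.03 m).
It also fails if it takes over 43 s, if anything falls off the work surface, if the arm or the gripper's body presses on something with over 40 N, if the wrist force passes 120 N, or if a joint passes its speed limit or range.

### The arm

A 6-joint arm with a two-finger parallel gripper is mounted at the origin on the work surface. World frame = base frame: x ahead of the robot, y to its left, z up, the work surface at z = 0. Lengths are in mm, angles in rad, forces in N, time in s.
With the tool pointing down it reaches from about 325 to 925 mm from the base axis. Payload 3.1 kg.
Tool frame: the origin (TCP) lies at the very end of the fingers, on their centre line; the grasp point (between the pads) lies 19 mm behind it (manip.grasp_offset is the z of the grasp point in the tool frame, in mm); z points along the fingers, y is the line along which they close (so a half turn about z gives the same grasp; the last joint's range is limited). The gripper opens to 85 mm and grips with 20 to 120 N. Pads are 22 mm wide; open, the fingers measure 114 mm over their backs; the gripper's body (76 mm by 85 mm) begins 54 mm behind the grasp point. The pads swing forward as they close: fully open they stand 13 mm farther back than shut.
Start: joints at [-1.414, 0.217, 1.613, -0, 1.311, -0.112], TCP at [166.005, -602.563, 231.3] pointing down, gripper open.
Joint ranges: [-2.75, 2.75], [-0.78, 2.1], [0.31, 2.55], [-1.13, 4.27], [0.13, 2.63], [-2.58, 2.58]. Speed limits (rad/s): [2.79, 2.79, 3.14, 3.14, 3.14, 3.14].

### API

Orientations are given as [roll, pitch, yaw] about the fixed x, y, z axes, in that order (R = Rz(yaw) Ry(pitch) Rx(roll)).
In Python, from cell import manip gives the robot as it stands.
- The arm moves only by the shell command python3 -m crank 'ROWS' [OPENING]. ROWS is JSON, a list of rows, each an object of numbers: "dx", "dy", "dz": the shift along the world's x, y, z in mm; "rx", "ry", "rz": the turn, a rotation vector about the world's x, y, z in degrees. A call has 1 to 8 rows; each row shifts and turns the commanded pose from where the row before left it; what a row does not reach is not made up. A row lasts 1/8 s, in which the tool goes at most 62.5 mm and 10.7 degrees, less where a joint would pass 70% of its speed; a pose out of reach is approached as far as the arm can. A call with a gripper value outside its range is refused whole. OPENING is the closure, from 0 (fully open) to 1 (shut), set as the call begins (- or left out, the last holds). The fingers move at their own pace and stop on an object; the grip force is fixed at half the most. Time passes only in rows, so rows that do not move let the fingers close. It gives the time, the measured TCP pose, the force, the opening and the grip force at its end, in the units of the state.
- manip.get_obs(): the state, without advancing time (a new reading comes with each control period).
- manip.snapshot(name): name is "scene" or "top" or "wrist"; returns the picture (420x560x3 uint8, red, green, blue); there is no depth.
- manip.camera_model(name): a dict with "camera_matrix" (3x3 intrinsics, pixels), "dist" ([k1, k2, p1, p2, k3] as OpenCV has them; the pictures are not rectified), "world_to_cam" (4x4, takes a point from world to camera coordinates); the wrist camera has in their place "tool_from_camera" (4x4, takes a point from camera to tool coordinates, whose origin is the TCP and whose axes are the flange's). Camera axes: x right, y down, z forward; pixel columns grow to the right and rows downward; lengths in mm; the calibration is good to about 2 mm. A picture is of the moment at which its call begins: read the wrist's pose just before it. camera_model takes no time and is no camera call.
- manip.hand_in(): hands the job in; it is judged then, once.
The state is a dict: "t": time; "joints": joint angles; "joint_velocities": joint speeds; "joint_efforts": joint torques, N m; "ee_pos": TCP position; "eef_rot": TCP orientation; "force": force on the tool from outside, world axes, zero at the start; "moment": the same for the moment, N m; "gripper_width": opening from 0.0 (shut) to 1.0 (fully open); "finger_force": force on a finger pad.
Only numpy, scipy, OpenCV 4.12 (cv2) and the standard library are available. Lean on these libraries where they do the work, as an engineer would, in place of code of your own. Each camera call takes 0.05 s, during which the arm holds its last target. There are 200 camera calls.

## Working session

There is one attempt and no reset: what is moved stays moved. The work goes in short steps, Python scripts to look and compute and a shell command to move; the robot and the scene stay as the last step left them, time stands still between calls to the robot, and variables do not carry over. Pictures are saved under pics/ and viewed, at most 10 in all, crops included, and the job is handed in when it is done.

```bash
mkdir -p pics; ls
python3 - <<'E'
from cell import manip
import cv2,numpy as np
ims=[]
for n in("scene","top"):
    im=manip.snapshot(n); np.save(f"pics/{n}.npy",im); cv2.imwrite(f"pics/{n}.png",im[:,:,::-1])
o=manip.get_obs();print({k:o[k] for k in("t","ee_pos","eef_rot","force","gripper_width")})
for n in("scene","top"):
    m=manip.camera_model(n); print(n,np.round(m["camera_matrix"],1).tolist(),np.round(np.linalg.inv(m["world_to_cam"])[:3],2).tolist())
E
```

```text
pics
{'t': 0.1, 'ee_pos': array([ 165.87237112, -601.8037612 ,  230.07026205]), 'eef_rot': array([-3.13937254e+00, -2.39790171e-04,  2.68751539e-01]), 'force': array([-1.02282811, -1.62386426, -0.6918484 ]), 'gripper_width': 1.0003336956168265}
scene [[516.0, 0.0, 279.4], [0.0, 516.0, 210.2], [0.0, 0.0, 1.0]] [[-0.59, 0.7, -0.4, 1063.32], [0.81, 0.52, -0.28, 377.55], [0.01, -0.49, -0.87, 1350.77]]
top [[542.1, 0.0, 281.6], [0.0, 542.1, 205.1], [0.0, 0.0, 1.0]] [[-0.02, -0.99, 0.17, 262.21], [-1.0, 0.02, 0.01, -5.02], [-0.01, -0.16, -0.99, 1742.4]]
```

View pics/top.png

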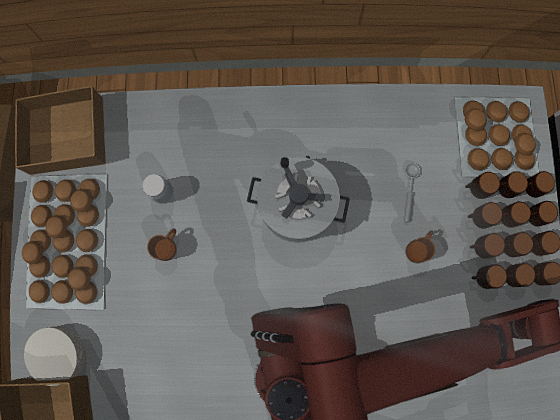

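View pics/scene.png

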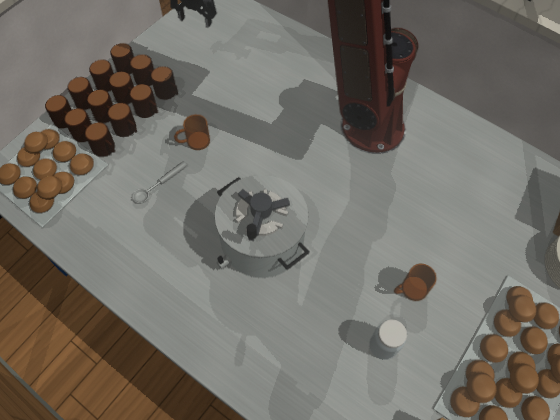

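The pot sits at about (300,197) in the top picture, with handles at (254,190) and (345,208), the tap near (308,158) and the knob at (285,162). Next I'll enlarge the pot in both views.

Run:
```python
import cv2,numpy as np
a=np.load("pics/top.npy")[140:250,235:360];b=np.load("pics/scene.npy")[160:280,200:325]
f=lambda x:cv2.resize(x,(400*1,int(400*x.shape[0]/x.shape[1])),interpolation=cv2.INTER_CUBIC)
A,B=f(a),f(b);h=max(len(A),len(B))
p=lambda x:np.vstack([x,np.zeros((h-len(x),400,3),np.uint8)])
im=np.hstack([p(A),p(B)]);im=np.clip(im*1.4,0,255).astype(np.uint8)
cv2.imwrite("pics/crop.png",im[:,:,::-1])
```

```text
(no output)
```

View pics/crop.png

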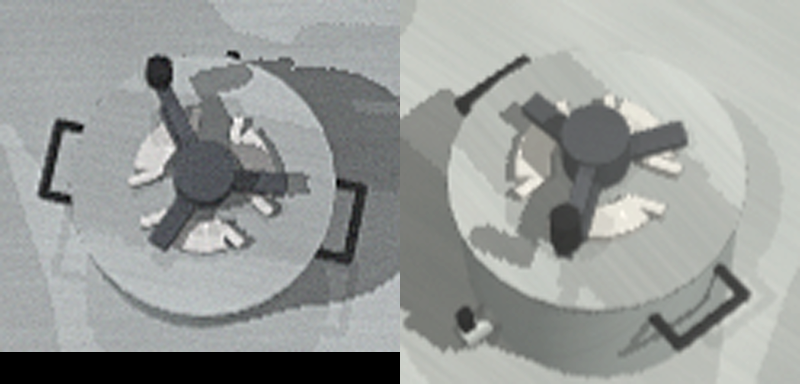

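The crop (3.2x) shows, on the left (top view), the boss at about (205,170), the knob top at (158,70), and the outer-bar midpoints of the handles at (51,160) and (356,222). The tap is behind the upper rim, so it lies along the pot's +x.

```bash
cat > h.py <<'E'
from cell import manip
import numpy as np,cv2
from scipy.spatial.transform import Rotation as R
def w2c(name,obs=None):
    m=manip.camera_model(name)
    if name!="wrist": T=np.linalg.inv(m["world_to_cam"])
    else:
        W=np.eye(4);W[:3,:3]=R.from_euler("xyz",obs["eef_rot"]).as_matrix();W[:3,3]=obs["ee_pos"];T=W@np.array(m["tool_from_camera"])
    return m,T
def cast(name,uv,z,obs=None):
    m,T=w2c(name,obs)
    n=cv2.undistortPoints(np.array([[uv]],float),np.array(m["camera_matrix"]),np.array(m["dist"],float))[0,0]
    d=T[:3,:3]@np.r_[n,1];o=T[:3,3];return (o+d*(z-o[2])/d[2])[:2]
def proj(name,P,obs=None):
    m,T=w2c(name,obs);V=np.linalg.inv(T)
    return cv2.projectPoints(np.atleast_2d(P).astype(float),cv2.Rodrigues(V[:3,:3])[0],V[:3,3],np.array(m["camera_matrix"]),np.array(m["dist"],float))[0][:,0]
E
python3 - <<'E'
from h import *
t=lambda x,y:(x/3.2+235-.35,y/3.2+140-.35)
s=lambda x,y:((x-400)/3.2+200-.35,y/3.2+160-.35)
hl=cast("top",t(51,160),115);hr=cast("top",t(356,222),115)
b=cast("top",t(205,170),222);k=cast("top",t(158,70),258)
b2=cast("scene",s(596,133),222);k2=cast("scene",s(566,213),258)
d=hl-hr;pa=np.arctan2(d[1],d[0])-np.pi/2
print("handles",hl,hr,np.hypot(*d),(hl+hr)/2,"yaw",pa)
for B,K in((b,k),(b2,k2)):print(B,K,np.hypot(*(K-B)),"arm",np.arctan2(*(K-B)[::-1]),"crank",np.arctan2(*(K-B)[::-1])-pa)
E
```

```text
handles [584.78381914 101.70888604] [ 518.09685706 -187.80206696] 297.0921453335075 [551.4403381  -43.04659046] yaw -0.2263945918125787
[551.29634466 -42.6854688 ] [635.03573223  -2.81118152] 92.74828201443336 arm 0.44440352209900885 crank 0.6707981139115875
[552.75926612 -42.29431545] [637.36642004  -4.8729473 ] 92.51340058415921 arm 0.41642846631960717 crank 0.6428230581321859
```

```bash
python3 -m crank '[{"dz":50},{"dx":33,"dy":44,"dz":25},{"dx":33,"dy":44,"dz":25},{"dx":33,"dy":44,"dz":25},{"dx":33,"dy":44,"dz":25},{"dx":33,"dy":44},{"dx":33,"dy":44},{"dx":33,"dy":44}]'
python3 -m crank '[{"dx":33,"dy":44,"rz":5},{"dx":33,"dy":44,"rz":5},{"dx":33,"dy":44},{"dx":33,"dy":44},{"dx":33,"dy":44},{"dx":33,"dy":44},{},{}]'
python3 - <<'E'
from h import *
o=manip.get_obs();im=manip.snapshot("wrist");np.save("pics/w1.npy",im);cv2.imwrite("pics/w1.png",im[:,:,::-1])
import pickle;pickle.dump(o,open("pics/w1.pkl","wb"))
print(o["t"],o["ee_pos"],o["eef_rot"],o["joints"])
print(proj("wrist",[[552,-42.5,222],[636,-4,258],[552+70*np.cos(.226),-42.5-70*np.sin(.226),158]],o))
E
```

```text
0.1 [ 165.87237112 -601.8037612   230.07026205] [-3.13937254e+00 -2.39790171e-04  2.68751539e-01] [-1.41421567e+00  2.17697249e-01  1.61480643e+00 -1.05810932e-05
  1.31132197e+00 -1.12168424e-01]
[[656479.37478514 707933.26145131]
 [-32035.31627811 -38993.37917459]
 [ 11153.325766    14997.71056048]]invalid input
invalid input
```

View pics/w1.png

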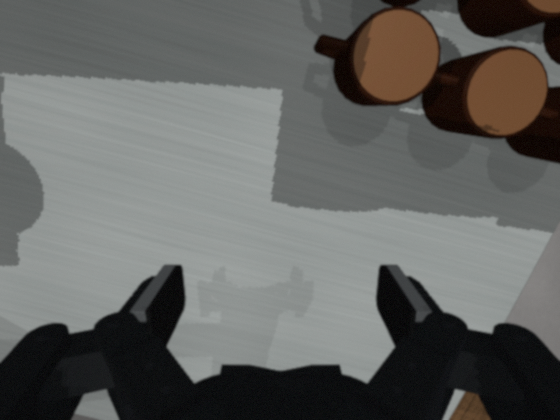

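The moves were refused, and the wrist view still shows the starting place. I'll try a row with all the keys filled in.

```bash
python3 -m crank '[{"dx":0,"dy":0,"dz":50,"rx":0,"ry":0,"rz":0}]' || python3 -m crank '[{"dx":0,"dy":0,"dz":50,"rx":0,"ry":0,"rz":0}]' 0; python3 -m crank --help
```

```text
t: 0.28
ee_pos: [165.4, -598.8, 275.0]
eef_rot: [-3.128, -0.001, 0.269]
force: [-0.2, -1.1, 0.5]
gripper_width: 1.002
finger_force: 0.0invalid input: not JSON, or not a number
```

```bash
python3 -m crank '[{"dx":33,"dy":44,"dz":25,"rx":0,"ry":0,"rz":0},{"dx":33,"dy":44,"dz":25,"rx":0,"ry":0,"rz":0},{"dx":33,"dy":44,"dz":25,"rx":0,"ry":0,"rz":0},{"dx":33,"dy":44,"dz":25,"rx":0,"ry":0,"rz":0},{"dx":33,"dy":44,"dz":0,"rx":0,"ry":0,"rz":0},{"dx":33,"dy":44,"dz":0,"rx":0,"ry":0,"rz":0},{"dx":33,"dy":44,"dz":0,"rx":0,"ry":0,"rz":0},{"dx":33,"dy":44,"dz":0,"rx":0,"ry":0,"rz":5}]'
python3 -m crank '[{"dx":33,"dy":44,"dz":0,"rx":0,"ry":0,"rz":5},{"dx":33,"dy":44,"dz":0,"rx":0,"ry":0,"rz":0},{"dx":33,"dy":44,"dz":0,"rx":0,"ry":0,"rz":0},{"dx":33,"dy":44,"dz":0,"rx":0,"ry":0,"rz":0},{"dx":33,"dy":44,"dz":0,"rx":0,"ry":0,"rz":0},{"dx":0,"dy":0,"dz":0,"rx":0,"ry":0,"rz":0},{"dx":0,"dy":0,"dz":0,"rx":0,"ry":0,"rz":0},{"dx":0,"dy":0,"dz":0,"rx":0,"ry":0,"rz":0}]'
python3 - <<'E'
from h import *
o=manip.get_obs();im=manip.snapshot("wrist");np.save("pics/w2.npy",im);cv2.imwrite("pics/w2.png",im[:,:,::-1])
import pickle;pickle.dump(o,open("pics/w2.pkl","wb"))
print(o["t"],o["ee_pos"],o["eef_rot"],o["joints"])
print(proj("wrist",[[552,-42.5,222],[636,-4,258],[552+70*np.cos(.226),-42.5-70*np.sin(.226),158]],o))
E
```

```text
t: 1.27
ee_pos: [430.7, -248.9, 381.1]
eef_rot: [3.142, 0.0, 0.358]
force: [0.4, -1.6, -0.1]
gripper_width: 1.0
finger_force: 0.0
t: 2.28
ee_pos: [594.4, -31.7, 381.3]
eef_rot: [3.141, 0.0, 0.442]
force: [-0.2, -0.6, -0.4]
gripper_width: 1.001
finger_force: 0.0
2.275 [594.43946871 -31.66761115 381.30301296] [3.14141902e+00 3.54954486e-04 4.41767626e-01] [-1.70908398e-01  7.39357157e-02  1.49767707e+00 -3.46167421e-04
  1.57017042e+00  9.58120522e-01]
[[272.0609702  232.95581862]
 [271.51165574 140.70850992]
 [311.94186905 165.94165635]]
```

View pics/w2.png

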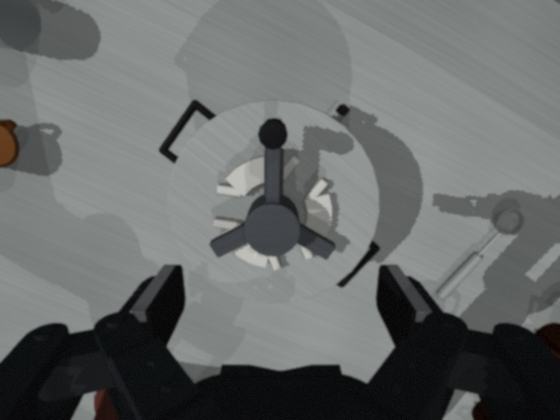

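The wrist view from above shows the boss at about (273,230) and the knob top at (272,133). The outer bars of the handles have ends at (197,103)/(163,153) and (376,245)/(343,284), and the tap is at (343,110).

Run:
```python
from h import *
import pickle;o=pickle.load(open("pics/w2.pkl","rb"))
c=lambda u,v,z:cast("wrist",(u,v),z,o)
b=c(273,230,222);k=c(272.5,133,258)
L=(c(197,103,115)+c(163,153,115))/2;Rr=(c(376,245,115)+c(343,284,115))/2;tap=c(343,110,70)
d=L-Rr;pa=np.arctan2(-d[0],d[1])
print(b,k,np.hypot(*(k-b)),"mid",(L+Rr)/2,np.hypot(*d),"yaw",pa,"arm",np.arctan2(*(k-b)[::-1]),"tapdir",np.arctan2(*(tap-b)[::-1]))
for z in(70,100,125):t=c(343,110,z);print(z,np.hypot(*(t-b)),np.arctan2(*(t-b)[::-1]))
# lid ellipse via projected ring brightness: sample at radius 60, z=172
g=np.load("pics/w2.npy").mean(2)
for r in (55,62):
  a=np.radians(np.arange(-60,61,4))
  P=np.c_[b[0]+r*np.cos(a),b[1]+r*np.sin(a),np.full(len(a),172)]
  uv=proj("wrist",P,o)
  print(r,[(int(round(np.degrees(x))),int(g[int(round(v)),int(round(u))])) for x,(u,v) in zip(a,uv)])
```

```text
[555.19187052 -42.02920099] [641.78286417  -2.17652731] 95.32174872697448 mid [554.58382558 -42.42814157] 293.73538982881587 yaw -0.22822252911445326 arm 0.43133713909753923 tapdir -0.23788326476937283
70 143.33243866252033 -0.23788326476937283
100 140.13833906311 -0.20643866313296613
125 137.5868918367678 -0.17914168038936942
55 [(-60, 132), (-56, 142), (-52, 170), (-48, 188), (-44, 183), (-40, 130), (-36, 184), (-32, 189), (-28, 113), (-24, 85), (-20, 87), (-16, 98), (-12, 100), (-8, 102), (-4, 101), (0, 100), (4, 96), (8, 109), (12, 104), (16, 49), (20, 65), (24, 69), (28, 70), (32, 71), (36, 99), (40, 155), (44, 157), (48, 156), (52, 154), (56, 168), (60, 172)]
62 [(-60, 182), (-56, 185), (-52, 185), (-48, 183), (-44, 174), (-40, 96), (-36, 131), (-32, 187), (-28, 171), (-24, 94), (-20, 83), (-16, 91), (-12, 100), (-8, 100), (-4, 100), (0, 102), (4, 120), (8, 111), (12, 84), (16, 62), (20, 58), (24, 68), (28, 66), (32, 63), (36, 134), (40, 156), (44, 157), (48, 156), (52, 167), (56, 180), (60, 189)]
```

```bash
python3 -m crank '[{"dx":45.5,"dy":29.5,"dz":0,"rx":0,"ry":0,"rz":0},{"dx":0,"dy":0,"dz":-51,"rx":0,"ry":0,"rz":0},{"dx":0,"dy":0,"dz":-51,"rx":0,"ry":0,"rz":0},{"dx":0,"dy":0,"dz":-51,"rx":0,"ry":0,"rz":0},{"dx":0,"dy":0,"dz":0,"rx":0,"ry":0,"rz":0},{"dx":0,"dy":0,"dz":0,"rx":0,"ry":0,"rz":0}]'
python3 -m crank '[{"dx":0,"dy":0,"dz":0,"rx":0,"ry":0,"rz":0},{"dx":0,"dy":0,"dz":0,"rx":0,"ry":0,"rz":0},{"dx":0,"dy":0,"dz":0,"rx":0,"ry":0,"rz":0},{"dx":0,"dy":0,"dz":0,"rx":0,"ry":0,"rz":0},{"dx":0,"dy":0,"dz":0,"rx":0,"ry":0,"rz":0},{"dx":0,"dy":0,"dz":0,"rx":0,"ry":0,"rz":0}]' 1
```

```text
t: 3.08
ee_pos: [641.6, -1.9, 230.7]
eef_rot: [3.14, -0.003, 0.442]
force: [0.2, 0.2, 0.3]
gripper_width: 1.004
finger_force: 0.0
t: 3.82
ee_pos: [641.1, -1.1, 229.2]
eef_rot: [3.141, -0.001, 0.443]
force: [0.1, -0.5, 3.7]
gripper_width: 0.262
finger_force: 58.8
```

```bash
python3 -m crank '[{"dx":3.5,"dy":-8.4,"dz":0,"rx":0,"ry":0,"rz":-5.5},{"dx":2.7,"dy":-8.7,"dz":0,"rx":0,"ry":0,"rz":-5.5},{"dx":1.9,"dy":-8.9,"dz":0,"rx":0,"ry":0,"rz":-5.5},{"dx":1,"dy":-9.1,"dz":0,"rx":0,"ry":0,"rz":-5.5},{"dx":0.1,"dy":-9.1,"dz":0,"rx":0,"ry":0,"rz":-5.5},{"dx":-0.8,"dy":-9.1,"dz":0,"rx":0,"ry":0,"rz":-5.5},{"dx":-1.6,"dy":-9,"dz":0,"rx":0,"ry":0,"rz":-5.5},{"dx":0,"dy":0,"dz":0,"rx":0,"ry":0,"rz":0}]'
python3 -m crank '[{"dx":0,"dy":0,"dz":0,"rx":0,"ry":0,"rz":0},{"dx":0,"dy":0,"dz":0,"rx":0,"ry":0,"rz":0}]'
```

```text
t: 4.82
ee_pos: [647.4, -64.5, 228.9]
eef_rot: [3.14, -0.001, -0.228]
force: [-0.7, -1.9, 4.5]
gripper_width: 0.263
finger_force: 59.0
t: 5.08
ee_pos: [647.5, -63.9, 228.6]
eef_rot: [3.14, -0.001, -0.227]
force: [0.4, -3.2, 3.6]
gripper_width: 0.256
finger_force: 59.0
```

```bash
python3 -m crank '[{"dx":0,"dy":0,"dz":0,"rx":0,"ry":0,"rz":0},{"dx":0,"dy":0,"dz":0,"rx":0,"ry":0,"rz":0},{"dx":0,"dy":0,"dz":0,"rx":0,"ry":0,"rz":0},{"dx":0,"dy":0,"dz":0,"rx":0,"ry":0,"rz":0}]' 0
python3 -m crank '[{"dx":0,"dy":0,"dz":50,"rx":0,"ry":0,"rz":0},{"dx":0,"dy":0,"dz":50,"rx":0,"ry":0,"rz":0},{"dx":-45,"dy":10,"dz":0,"rx":0,"ry":0,"rz":0},{"dx":0,"dy":0,"dz":0,"rx":0,"ry":0,"rz":0},{"dx":0,"dy":0,"dz":0,"rx":0,"ry":0,"rz":0},{"dx":0,"dy":0,"dz":0,"rx":0,"ry":0,"rz":0}]' 1
python3 - <<'E'
from h import *
o=manip.get_obs();im=manip.snapshot("wrist");np.save("pics/w3.npy",im);cv2.imwrite("pics/w3.png",im[:,:,::-1])
import pickle;pickle.dump(o,open("pics/w3.pkl","wb"))
E
```

```text
t: 5.58
ee_pos: [647.1, -63.0, 227.9]
eef_rot: [-3.141, 0.001, -0.228]
force: [0.4, -0.7, 1.3]
gripper_width: 0.999
finger_force: 0.0
t: 6.32
ee_pos: [603.0, -53.6, 328.1]
eef_rot: [-3.142, -0.0, -0.229]
force: [0.1, -0.2, 0.3]
gripper_width: -0.008
finger_force: 0.0
```

View pics/w3.png

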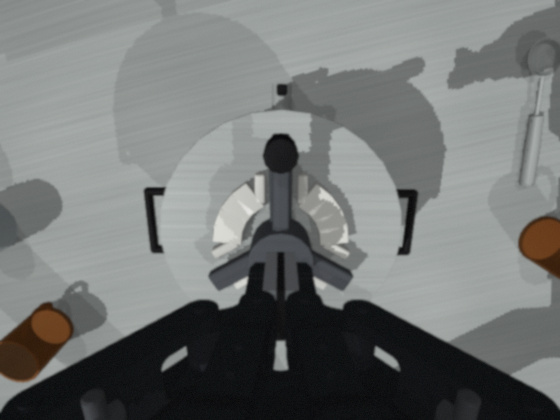

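The crank arm now lies over the tap: knob at (281,150), tap at (281,90). The arm is centred between the gap's edges at about u=265 and u=298. Next, push down on the boss with the fingers shut.

```bash
python3 -m crank '[{"dx":-48,"dy":11.5,"dz":0,"rx":0,"ry":0,"rz":0},{"dx":0,"dy":0,"dz":-50,"rx":0,"ry":0,"rz":0},{"dx":0,"dy":0,"dz":-48,"rx":0,"ry":0,"rz":0},{"dx":0,"dy":0,"dz":0,"rx":0,"ry":0,"rz":0},{"dx":0,"dy":0,"dz":0,"rx":0,"ry":0,"rz":0}]'
python3 -m crank '[{"dx":0,"dy":0,"dz":-4,"rx":0,"ry":0,"rz":0},{"dx":0,"dy":0,"dz":-4,"rx":0,"ry":0,"rz":0},{"dx":0,"dy":0,"dz":-3,"rx":0,"ry":0,"rz":0},{"dx":0,"dy":0,"dz":-3,"rx":0,"ry":0,"rz":0},{"dx":0,"dy":0,"dz":0,"rx":0,"ry":0,"rz":0}]'
```

```text
t: 7.0
ee_pos: [555.7, -42.2, 231.9]
eef_rot: [-3.142, -0.002, -0.229]
force: [-0.3, 0.2, 0.2]
gripper_width: 0.002
finger_force: 0.0
t: 7.62
ee_pos: [554.9, -42.0, 217.0]
eef_rot: [-3.142, -0.002, -0.229]
force: [0.7, 0.9, 4.0]
gripper_width: -0.001
finger_force: 1.9
```

```bash
python3 -m crank '[{"dx":0,"dy":0,"dz":-2,"rx":0,"ry":0,"rz":0},{"dx":0,"dy":0,"dz":-2,"rx":0,"ry":0,"rz":0},{"dx":0,"dy":0,"dz":-2,"rx":0,"ry":0,"rz":0},{"dx":0,"dy":0,"dz":-1,"rx":0,"ry":0,"rz":0},{"dx":0,"dy":0,"dz":0,"rx":0,"ry":0,"rz":0}]'
python3 -m crank '[{"dx":0,"dy":0,"dz":-2,"rx":0,"ry":0,"rz":0},{"dx":0,"dy":0,"dz":-1,"rx":0,"ry":0,"rz":0},{"dx":0,"dy":0,"dz":0,"rx":0,"ry":0,"rz":0}]'
```

```text
t: 8.25
ee_pos: [554.8, -42.0, 209.2]
eef_rot: [-3.142, -0.001, -0.229]
force: [2.3, 0.1, 2.9]
gripper_width: -0.001
finger_force: 1.6
t: 8.62
ee_pos: [554.5, -41.9, 206.3]
eef_rot: [-3.142, -0.001, -0.229]
force: [2.7, -1.3, 3.6]
gripper_width: -0.001
finger_force: 1.8
```

The hub went past the ring's top without catching. I'll keep pressing until the force rises on the stop.

```bash
python3 -m crank '[{"dx":0,"dy":0,"dz":-1,"rx":0,"ry":0,"rz":0},{"dx":0,"dy":0,"dz":-1,"rx":0,"ry":0,"rz":0},{"dx":0,"dy":0,"dz":0,"rx":0,"ry":0,"rz":0},{"dx":0,"dy":0,"dz":0,"rx":0,"ry":0,"rz":0}]'
```

```text
t: 9.12
ee_pos: [554.7, -42.0, 205.9]
eef_rot: [3.142, -0.001, -0.229]
force: [0.4, -0.4, 9.3]
gripper_width: 0.003
finger_force: 4.7
```

```bash
python3 -m crank '[{"dx":0,"dy":0,"dz":-1,"rx":0,"ry":0,"rz":0},{"dx":0,"dy":0,"dz":-1,"rx":0,"ry":0,"rz":0},{"dx":0,"dy":0,"dz":0,"rx":0,"ry":0,"rz":0},{"dx":0,"dy":0,"dz":0,"rx":0,"ry":0,"rz":0}]'
python3 -m crank '[{"dx":0,"dy":0,"dz":30,"rx":0,"ry":0,"rz":0},{"dx":0,"dy":0,"dz":50,"rx":0,"ry":0,"rz":0},{"dx":-30,"dy":0,"dz":50,"rx":0,"ry":0,"rz":0},{"dx":-50,"dy":0,"dz":20,"rx":0,"ry":0,"rz":0},{"dx":0,"dy":0,"dz":0,"rx":0,"ry":0,"rz":0},{"dx":0,"dy":0,"dz":0,"rx":0,"ry":0,"rz":0},{"dx":0,"dy":0,"dz":0,"rx":0,"ry":0,"rz":0}]'
python3 - <<'E'
from h import *
o=manip.get_obs();im=manip.snapshot("wrist");cv2.imwrite("pics/w4.png",im[:,:,::-1])
a=np.array([555,-42]);d=np.array([np.cos(.228),-np.sin(.228)])
print(proj("wrist",[np.r_[a+95*d,242],np.r_[a+95*d,258],np.r_[a,206],np.r_[a,222]],o))
E
```

```text
t: 9.62
ee_pos: [554.8, -42.0, 205.8]
eef_rot: [3.141, -0.001, -0.228]
force: [-3.1, 0.5, 16.3]
gripper_width: 0.001
finger_force: 8.1
t: 10.5
ee_pos: [473.9, -41.7, 350.1]
eef_rot: [-3.142, 0.004, -0.229]
force: [-0.0, -0.6, 0.4]
gripper_width: 0.003
finger_force: 0.0
[[253.78665914 -49.92900361]
 [251.76776578 -61.54157486]
 [259.48640974 100.97832621]
 [258.23432387 100.71023356]]
```

View pics/w4.png

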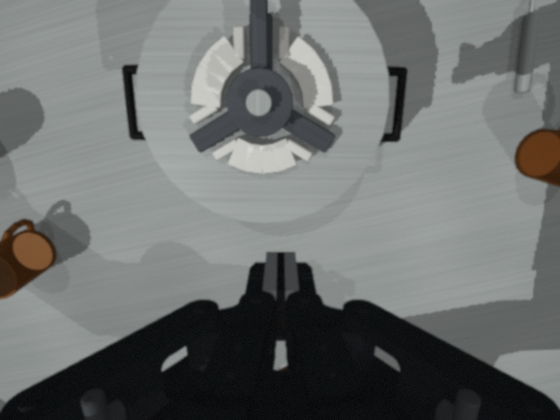

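The wrist view shows the boss at (258,102) with all three lugs sitting in the ring's gaps, and the arm clear of everything. The hub stopped at 205.8 mm with the force rising to 16 N, so it is home.

```bash
python3 -c "
from cell import manip
print(manip.hand_in())"
```

```text
the job is handed in; nothing more can be done
None
```

The crank is turned into line and the hub is pushed fully home: it stopped at 205.8 mm against the expected 206 mm. I handed the job in at about 10.5 s with the arm clear and the mugs, sugar jar and spoon untouched; the hand-in gave no verdict.

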